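# Snap the lid that fits onto the sharps tub

### The arm

A 6-joint arm with a two-finger parallel gripper is mounted at the origin on the work surface. World frame = base frame: x ahead of the robot, y to its left, z up, the work surface at z = 0. Lengths are in m, angles in rad, forces in N, time in s.
With the tool pointing down it reaches from about 0.325 to 0.75 m from the base axis. Payload 7.6 kg.
Tool frame: the origin (TCP) lies between the finger pads; the fingertips stand 14 mm ahead of it and the grasp point (between the pads) lies 5 mm behind it; z points along the fingers, y is the line along which they close (so a half turn about z gives the same grasp; the last joint's range is limited). The gripper opens to 85 mm and grips with 20 to 120 N. Pads are 22 mm wide; open, the fingers measure 114 mm over their backs; the gripper's body (76 mm by 85 mm) begins 54 mm behind the grasp point. The pads swing forward as they close: fully open they stand 13 mm farther back than shut.
Start: joints at [1.116, 0.052, 1.401, -0, 1.689, -0.07], TCP at [0.197, 0.487, 0.245] pointing down, gripper open.
Joint ranges: [-2.9, 2.9], [-0.91, 2.17], [0.12, 2.37], [-1.06, 4.2], [0.26, 2.73], [-2.93, 2.93]. Speed limits (rad/s): [2.57, 2.57, 3.01, 3.14, 3.14, 3.14].

### API

Orientations are given as [roll, pitch, yaw] about the fixed x, y, z axes, in that order (R = Rz(yaw) Ry(pitch) Rx(roll)).
In Python, from bench import robot, imaging gives the robot as it stands. The module is installed in compiled form; this text tells all that it offers.
- The arm moves only by the tool servo_tool, never from a script. Its argument "motion" is a list of rows, each a list of 2 entries, a list of its own where there are three numbers: the shift along the tool's x, y, z in mm, then the turn about the tool's z in degrees. In form: [[[x, y, z], yaw], ...]. A call has 1 to 8 rows; each row is the pose to reach, as a shift and turn from the pose commanded when the call began, along the tool's axes at that moment; what a row does not reach only later rows make up. A row lasts 1/12 s, in which the tool goes at most 41.7 mm and 7.16 degrees, less where a joint would pass 70% of its speed; a pose out of reach is approached as far as the arm can. A call with a gripper value outside its range is refused whole. "claw" is the opening in per cent of the stroke, from 0 (shut) to 100 (fully open), set as the call begins (left out, the last holds). The fingers move at their own pace and stop on an object; "grip_force" is the grip in N (left out, the last holds). Time passes only in rows, so rows that repeat a pose let the fingers close. It gives the time, the measured TCP pose, the force, the opening and the grip force at its end, in the units of the state.
- robot.sense(): the state, without advancing time (a new reading comes with each control period).
- imaging.capture(name): name is "scene" or "top"; returns a dict with "color" (420x560x3 uint8, red, green, blue), "z_map" (420x560 float32, m along the optical axis (not along the pixel's ray), 0 where there is no reading), "fov_y" (degrees; the focal length in pixels is half the picture's height over the tangent of half this angle, whatever the lens; pixels are square), "cx", "cy" (the principal point, pixels), "origin" and "orientation" of the camera in the world. Camera axes: x right, y down, z forward; pixel columns grow to the right and rows downward; lengths in m; the calibration is good to about 2 mm. A picture is of the moment at which its call begins.
- robot.hand_in(): hands the job in; it is judged then, once.
Trained networks look in the newest picture that a camera, given by its name, has taken for a name from the list of things; names that differ only in an ending like _2 or _b are one class to them, and where a whole thing is asked for, a point or a joint stands for the part that bears it (a point fixed in the world has none). Each returns a list of dicts, best first, with "confidence" (0 to 1); they miss things now and then, are a little off and sometimes report something else, mostly with a low value. They report only what shows in the picture. A call takes as long as a camera call. They do not tell look-alikes from the thing itself.
- imaging.recognise(camera, label): "rect" ([left, top, right, bottom] in pixels, round what is visible of it).
- imaging.regions_of(camera, label): "mask" (420x560 bool, what is visible of it) and "rect" ([left, top, right, bottom] in pixels, round what is visible of it).
The state is a dict: "time_s": time; "q": joint angles; "qd": joint speeds; "tau": joint torques, N m; "ee_pos": TCP position; "tool_rot": TCP orientation; "ft_force": force on the tool from outside, world axes, zero at the start; "wrist_torque": the same for the moment, N m; "gripper_width": opening from 0.0 (shut) to 1.0 (fully open); "grasp_force": force on a finger pad.
Only numpy, scipy, OpenCV 4.12 (cv2) and the standard library are available. Lean on these libraries where they do the work, as an engineer would, in place of code of your own. Each camera call takes 0.05 s, during which the arm holds its last target. There are 200 camera calls.

### The job

The red sharps tub has to be closed: of the three red lids with white knobs on the counter, find the one that fits its mouth and push it down until both black clips have snapped over its edge and it sits flat on the rim. Leave the other two lids standing knob up on the counter, then let go.

Things in the scene. Friction and masses are not known exactly. Their poses are not given: they have to be found in the camera images.
- tub: Red round tub, 100 mm tall, 80 mm across, on a fixed white 120 mm base plate. Origin: centre of underside, z up. Mouth 72 mm wide inside, rim top at z = 100 mm. At +y and -y a black spring clip reaches in to 43 mm from the axis (z 103 to 119 mm): a flange pressed down (about 6 N) parts them; they snap over a 92 mm one, a smaller one stays loose. Seated lid: its origin at z = 70 mm, any turn.
- lid_a: Red round lid with a white knob, flange 80 mm across. From below: plug 62 mm across, 30 mm deep, its lower 15 mm tapering to 42 mm; flange 5 mm thick, 30 to 35 mm up; round upright knob 28 mm thick on the axis, 35 to 75 mm up. Origin: centre of the plug's underside, z up the axis. Starts standing on its plug on the counter, knob up. About 70 g.
- lid_b: Red round lid with a white knob, flange 92 mm across. From below: plug 69 mm across, 30 mm deep, its lower 15 mm tapering to 49 mm; flange 5 mm thick, 30 to 35 mm up; round upright knob 28 mm thick on the axis, 35 to 75 mm up. Origin: centre of the plug's underside, z up the axis. Starts standing on its plug on the counter, knob up. About 70 g.
- lid_c: Red round lid with a white knob, flange 106 mm across. From below: plug 82 mm across, 30 mm deep, its lower 15 mm tapering to 62 mm; flange 5 mm thick, 30 to 35 mm up; round upright knob 28 mm thick on the axis, 35 to 75 mm up. Origin: centre of the plug's underside, z up the axis. Starts standing on its plug on the counter, knob up. About 70 g.
Things that resemble listed ones, but are neither listed nor needed, are in the scene too. Leave any purple look-alike of the lid_b alone.

How it is judged:
By the outcome, as a careful person would: the job done as asked, in the order asked, and still so for the second after the job is handed in, with the robot touching nothing.
It also fails if it takes over 48 s, if anything falls off the work surface, if the arm or the gripper's body presses on something with over 40 N, if the wrist force passes 120 N, or if a joint passes its speed limit or range.

## Working session

There is one attempt and no reset: what is moved stays moved. The work goes in short steps, Python scripts to look and compute and a tool call to move; the robot and the scene stay as the last step left them, time stands still between calls to the robot, and variables do not carry over. Pictures are saved under pics/ and viewed, at most 10 in all, crops included, and the job is handed in when it is done.

Besides the shell and the picture viewer there is one more tool, called after "Call:" by a JSON object that holds its "fn" and its "kwargs". servo_tool: Moves the arm, as the interface text tells. Its arguments: {"type":"object","properties":{"motion":{"type":"array"},"claw":{"type":"number"},"grip_force":{"type":"number"}},"required":["motion"]}

```bash
mkdir -p pics; cat > h.py <<'E'
import numpy as np, cv2
from bench import robot, imaging
def pts(c):
    h,w=c['z_map'].shape; f=h/2/np.tan(np.radians(c['fov_y'])/2)
    v,u=np.mgrid[:h,:w]; z=c['z_map']
    P=np.stack([(u-c['cx'])/f*z,(v-c['cy'])/f*z,z],-1)
    o=np.array(c['orientation'],float)
    if o.shape==(3,3): R=o
    else:
        from scipy.spatial.transform import Rotation as Ro
        R=Ro.from_euler('xyz',o).as_matrix()
    W=P@R.T+np.array(c['origin']); W[z==0]=np.nan
    return W
def save(c,n): cv2.imwrite('pics/'+n,c['color'][...,::-1])
E
python3 - <<'E'
from h import *
for n in ['scene','top']:
    c=imaging.capture(n); save(c,n+'1.png'); print(n,c['fov_y'],c['cx'],c['cy'],c['origin'],np.round(c['orientation'],3).tolist())
    W=pts(c)
    for l in ['tub','lid_a','lid_b','lid_c']:
        for r in imaging.regions_of(n,l):
            m=r['mask']; p=W[m]; p=p[~np.isnan(p[:,0])]
            print(l,round(r['confidence'],2),np.round(r['rect']),np.round(np.percentile(p,[2,50,98],axis=0),3).tolist() if len(p) else None)
a=np.vstack([cv2.imread('pics/scene1.png')]); 
print(robot.sense())
E
```

```text
scene 42.662146937980026 281.3061365595985 209.88724893671065 [ 0.88300595 -0.52497246  0.93323819] [-2.551, -0.014, 0.557]
tub 0.89 [250.  99. 323. 175.] [[0.423, 0.104, -0.001], [0.491, 0.145, 0.036], [0.54, 0.22, 0.114]]
lid_a 0.86 [205. 284. 258. 332.] [[0.568, -0.271, 0.031], [0.613, -0.235, 0.035], [0.649, -0.19, 0.076]]
lid_a 0.85 [285. 228. 321. 269.] [[0.619, -0.095, 0.031], [0.659, -0.066, 0.035], [0.69, -0.023, 0.076]]
lid_a 0.7 [202. 182. 254. 225.] [[0.425, -0.093, 0.031], [0.477, -0.052, 0.035], [0.519, 0.003, 0.076]]
lid_a 0.65 [137. 251. 184. 297.] [[0.421, -0.289, 0.03], [0.468, -0.253, 0.035], [0.504, -0.206, 0.076]]
lid_b 0.86 [205. 284. 258. 332.] [[0.568, -0.271, 0.031], [0.613, -0.235, 0.035], [0.649, -0.19, 0.076]]
lid_b 0.85 [285. 228. 321. 269.] [[0.619, -0.095, 0.031], [0.659, -0.066, 0.035], [0.69, -0.023, 0.076]]
lid_b 0.7 [202. 182. 254. 225.] [[0.425, -0.093, 0.031], [0.477, -0.052, 0.035], [0.519, 0.003, 0.076]]
lid_b 0.65 [137. 251. 184. 297.] [[0.421, -0.289, 0.03], [0.468, -0.253, 0.035], [0.504, -0.206, 0.076]]
lid_c 0.86 [205. 284. 258. 332.] [[0.5
[... 1752 characters left out ...]
77]]
{'time_s': 0.5, 'q': array([ 1.11568512e+00,  5.22109922e-02,  1.40073625e+00,  7.16714333e-07,
        1.68864670e+00, -7.02789126e-02]), 'qd': array([-1.24651392e-03, -5.21982949e-04,  2.45965359e-04, -1.46935208e-03,
       -1.53903927e-03,  1.27756869e-05]), 'tau': array([ 2.29590560e-04, -3.81210923e+01, -3.60051119e+01,  9.78857452e-05,
        4.25563876e-04, -6.45127130e-06]), 'ee_pos': array([0.19705308, 0.48661068, 0.24529926]), 'tool_rot': array([-3.14159142e+00, -8.00590485e-07,  2.75676044e+00]), 'ft_force': array([ 0.89940971,  0.00885528, -0.18466345]), 'wrist_torque': array([-0.00513401, -0.05053671, -0.01194499]), 'grasp_force': 0.0, 'gripper_width': 1.0007764103069774}
```

```bash
python3 - <<'E'
from h import *
T=imaging.capture('top');S=imaging.capture('scene')
for n,c in [('scene',S),('top',T)]:
    W=pts(c)
    for r in imaging.regions_of(n,'lid_b'):
        m=r['mask']
        k=m&(W[...,2]>.066); e=W[k][:,:2]; kc,kr=cv2.minEnclosingCircle(e.astype(np.float32))
        f=m&(W[...,2]>.03)&(W[...,2]<.04); fc,fr=cv2.minEnclosingCircle(W[f][:,:2].astype(np.float32))
        sel=np.median(c['color'][f],0)
        print(n,np.round(r['rect']),'knob',np.round(kc,4),round(kr*2e3),'z',np.round(np.median(W[k][:,2]),4),'flange',np.round(fc,4),'d',round(fr*2e3),'rgb',sel)
    # tub rim: points in region high
    reg=(W[...,0]>.4)&(W[...,0]<.6)&(W[...,1]>.07)&(W[...,1]<.26)
    for lo,hi in [(.095,.1025),(.107,.13)]:
        q=reg&(W[...,2]>lo)&(W[...,2]<hi); p=W[q]
        if len(p)>3:
            cc,rr=cv2.minEnclosingCircle(p[:,:2].astype(np.float32)); print(n,lo,len(p),np.round(cc,4),round(rr*2e3), np.round(np.median(p[:,2]),4))
            if lo>.1: print(np.round(p[::max(1,len(p)//12)],3).tolist())
a=cv2.imread('pics/scene1.png');b=T['color'][...,::-1]
x=cv2.resize(a[80:350,120:340],None,fx=1.8,fy=1.8);cv2.imwrite('pics/c1.png',x)
cv2.imwrite('pics/t1.png',cv2.resize(b,(800,600)))
E
```

```text
scene [204. 183. 252. 223.] knob [ 0.4717 -0.0439] 31 z 0.0743 flange [ 0.471  -0.0438] d 109 rgb [137.  32.  28.]
scene [136. 251. 184. 296.] knob [ 0.4626 -0.248 ] 28 z 0.0744 flange [ 0.4613 -0.2475] d 94 rgb [137.  33.  29.]
scene [202. 284. 259. 332.] knob [ 0.609  -0.2301] 29 z 0.0742 flange [ 0.608  -0.2296] d 93 rgb [ 97.  50. 106.]
scene [283. 229. 320. 269.] knob [ 0.6541 -0.06  ] 29 z 0.0743 flange [ 0.6552 -0.0588] d 82 rgb [141.  37.  33.]
scene 0.095 259 [0.4824 0.1607] 117 0.0985
scene 0.107 154 [0.4807 0.1647] 116 0.1138
[[0.474, 0.212, 0.12], [0.474, 0.212, 0.115], [0.482, 0.212, 0.116], [0.482, 0.212, 0.113], [0.483, 0.21, 0.113], [0.485, 0.211, 0.11], [0.495, 0.212, 0.112], [0.473, 0.115, 0.115], [0.471, 0.11, 0.113], [0.476, 0.11, 0.113], [0.479, 0.11, 0.112], [0.483, 0.111, 0.11], [0.491, 0.109, 0.114]]
top [275. 234. 323. 287.] knob [ 0.4705 -0.046 ] 27 z 0.0753 flange [ 0.4705 -0.0463] d 106 rgb [141.  28.  22.]
top [289. 154. 325. 190.] knob [ 0.6534 -0.0602] 28 z 0.075 flange [ 0.653  -0.0601] d 79 rgb [136.  22.  15.]
top [374. 242. 418. 289.] knob [ 0.461  -0.2493] 28 z 0.075 flange [ 0.4611 -0.2495] d 92 rgb [132.  18.  12.]
top [365. 169. 409. 217.] knob [ 0.6077 -0.2306] 28 z 0.0748 flange [ 0.6078 -0.2308] d 93 rgb [ 84.  39. 101.]
top 0.095 295 [0.4828 0.1603] 116 0.0996
top 0.107 189 [0.4796 0.1631] 115 0.1156
[[0.494, 0.217, 0.116], [0.492, 0.206, 0.108], [0.488, 0.21, 0.114], [0.486, 0.208, 0.114], [0.485, 0.207, 0.11], [0.483, 0.207, 0.111], [0.482, 0.12, 0.108], [0.48, 0.117, 0.115], [0.478, 0.117, 0.114], [0.477, 0.115, 0.116], [0.475, 0.115, 0.117], [0.473, 0.114, 0.118], [0.469, 0.112, 0.119]]
```

View pics/c1.png

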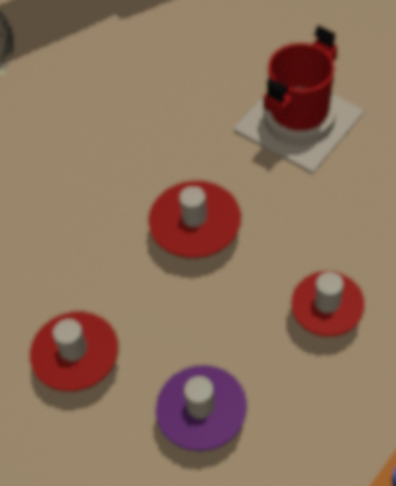

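View pics/t1.png

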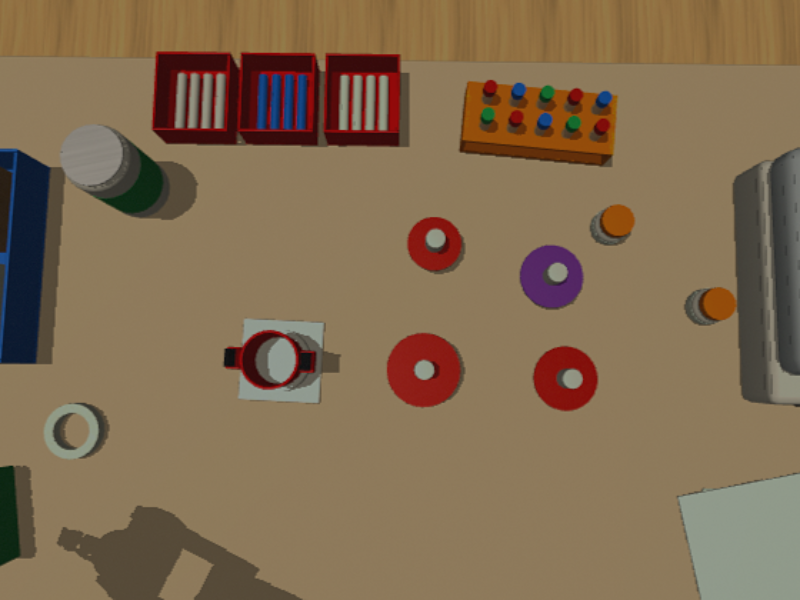

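Candidates (native top pixels): red at (299,260), 106 mm; red at (396,265), 92 mm; purple at (387,193), 93 mm; red at (306,171), 79 mm. The tub is at about (190,252). The red 92 mm lid at (396,265) is lid_b: it is the right colour and the only red one with the 92 mm flange. I'll confirm it in a crop and fit the tub rim.

```bash
python3 - <<'E'
from h import *
from scipy.optimize import least_squares
for n in ['top','scene']:
    c=imaging.capture(n); W=pts(c)
    d=np.hypot(W[...,0]-.481,W[...,1]-.162)
    q=(abs(W[...,2]-.0995)<.004)&(d<.044)&(d>.032)
    p=W[q][:,:2]
    s=least_squares(lambda a:np.hypot(p[:,0]-a[0],p[:,1]-a[1])-a[2],[.481,.162,.038],loss='soft_l1',f_scale=.001)
    print(n,len(p),np.round(s.x,4))
    # rim via mean of circle at inner/outer
    k=(W[...,2]>.104)&(W[...,2]<.125)&(d<.075)&(c['color'].max(-1)<60)
    for sg in (1,-1):
        z=W[k&(sg*(W[...,1]-.162)>0)]; print(sg,len(z),np.round([z.min(0),z.mean(0),z.max(0)],4).tolist())
    if n=='top': cv2.imwrite('pics/lid.png',cv2.resize(c['color'][215:315,340:450,::-1],None,fx=5,fy=5)); 
E
```

```text
top 291 [0.4809 0.1626 0.0377]
1 95 [[0.4714, 0.2066, 0.1071], [0.4827, 0.212, 0.115], [0.4942, 0.2191, 0.1216]]
-1 85 [[0.469, 0.107, 0.1052], [0.4794, 0.1125, 0.1147], [0.49, 0.12, 0.1199]]
scene 201 [0.4822 0.1637 0.0377]
1 52 [[0.4742, 0.2076, 0.1053], [0.485, 0.2111, 0.112], [0.4966, 0.2159, 0.119]]
-1 70 [[0.4705, 0.1072, 0.104], [0.4826, 0.1109, 0.1121], [0.492, 0.1181, 0.1192]]
```

View pics/lid.png

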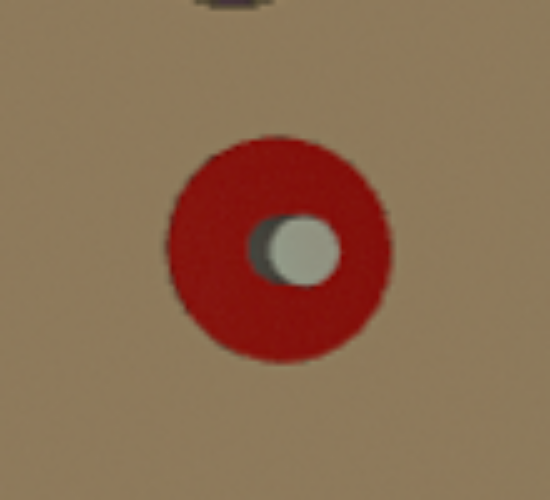

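The crop shows a red 92 mm flange with a white knob, so it is lid_b, at world (0.461, -0.249). The tub is at (0.4815, 0.163). Approaching above the lid.

Call:
{"fn": "servo_tool", "kwargs": {"motion": [[[-521,-583,0],68],[[-521,-583,0],68],[[-521,-583,0],68],[[-521,-583,0],68],[[-521,-583,0],68],[[-521,-583,0],68],[[-521,-583,0],68],[[-521,-583,0],68]], "claw": 100, "grip_force": 60}}

```text
time_s: 1.47
ee_pos: [0.3097, 0.1711, 0.2456]
tool_rot: [3.14, -0.0, 1.751]
ft_force: [0.5, 0.8, 0.1]
gripper_width: 0.999
grasp_force: 0.0
```

```bash
cat > go.py <<'E'
import sys
from h import *
from scipy.spatial.transform import Rotation as Ro
x,y,z,yaw=map(float,sys.argv[1:5]); s=robot.sense()
R=Ro.from_euler('xyz',s['tool_rot']).as_matrix()
print(round(s['time_s'],2),np.round(s['ee_pos'],4),np.round(s['tool_rot'],3),'shift mm',np.round(R.T@(np.array([x,y,z])-s['ee_pos'])*1e3,1),'turn',round(np.degrees(s['tool_rot'][2]-yaw),1),'w',round(s['gripper_width'],3),'F',np.round(s['ft_force'],1),round(s['grasp_force'],1))
E
python3 go.py .461 -.249 .12 1.571
```

```text
1.47 [0.3097 0.1711 0.2456] [ 3.14  -0.     1.751] shift mm [-440.5   73.3  125.5] turn 10.3 w 0.999 F [0.5 0.8 0.1] 0.0
```

Call:
{"fn": "servo_tool", "kwargs": {"motion": [[[-440,73,80],10],[[-440,73,80],10],[[-440,73,80],10],[[-440,73,80],10],[[-440,73,80],10],[[-440,73,80],10],[[-440,73,80],10],[[-440,73,80],10]]}}

```text
time_s: 2.13
ee_pos: [0.4225, -0.1376, 0.1863]
tool_rot: [3.141, 0.0, 1.582]
ft_force: [0.7, 1.1, 0.7]
gripper_width: 1.001
grasp_force: 0.0
```

```bash
python3 go.py .461 -.249 .14 1.571
```

```text
2.13 [ 0.4225 -0.1376  0.1863] [3.141 0.    1.582] shift mm [-111.8   37.2   46.3] turn 0.6 w 1.001 F [0.7 1.1 0.7] 0.0
```

Call:
{"fn": "servo_tool", "kwargs": {"motion": [[[-109,36,45],0.5],[[-109,36,45],0.5],[[-109,36,45],0.5],[[-109,36,45],0.5],[[-109,36,45],0.5],[[-109,36,45],0.5]]}}

```text
time_s: 2.63
ee_pos: [0.4595, -0.2436, 0.1416]
tool_rot: [-3.142, -0.0, 1.573]
ft_force: [0.8, -0.5, 0.2]
gripper_width: 1.001
grasp_force: 0.0
```

```bash
python3 go.py .461 -.249 .056 1.571
python3 - <<'E'
from h import *
c=imaging.capture('scene'); W=pts(c); d=np.hypot(W[...,0]-.461,W[...,1]+.249)
k=(d<.02)&(abs(W[...,2]-.075)<.004); print(k.sum(), np.nanmean(W[k],0))
save(c,'s2.png')
E
```

```text
2.63 [ 0.4595 -0.2436  0.1416] [-3.142 -0.     1.573] shift mm [-5.4  1.5 85.6] turn 0.1 w 1.001 F [ 0.8 -0.5  0.2] 0.0
173 [ 0.46228031 -0.24811899  0.07445943]
```

Call:
{"fn": "servo_tool", "kwargs": {"motion": [[[-4,1,20],0],[[-4,1,50],0],[[-4,1,60],0],[[-4,1,60],0],[[-4,1,60],0]]}}

```text
time_s: 3.1
ee_pos: [0.4608, -0.2473, 0.0826]
tool_rot: [3.141, 0.0, 1.575]
ft_force: [0.3, -0.2, 1.1]
gripper_width: 0.999
grasp_force: 0.0
```

```bash
python3 go.py .4615 -.2488 .057 1.571
```

```text
3.1 [ 0.4608 -0.2473  0.0826] [3.141 0.    1.575] shift mm [-1.5  0.7 25.6] turn 0.2 w 0.999 F [ 0.3 -0.2  1.1] 0.0
```

Descend, settle, then close.

Call:
{"fn": "servo_tool", "kwargs": {"motion": [[[-1,0.5,12],0],[[-1,0.5,25],0],[[-1,0.5,25],0],[[-1,0.5,25],0]]}}

```text
time_s: 3.43
ee_pos: [0.4611, -0.2488, 0.0567]
tool_rot: [-3.142, -0.0, 1.574]
ft_force: [0.0, 0.4, 0.4]
gripper_width: 1.004
grasp_force: 0.0
```

Call:
{"fn": "servo_tool", "kwargs": {"motion": [[[0,0,0],0],[[0,0,0],0],[[0,0,0],0],[[0,0,0],0],[[0,0,0],0],[[0,0,0],0],[[0,0,0],0],[[0,0,0],0]], "claw": 0, "grip_force": 60}}

```text
time_s: 4.1
ee_pos: [0.4612, -0.249, 0.0569]
tool_rot: [3.141, 0.0, 1.574]
ft_force: [-1.9, 0.7, 5.3]
gripper_width: 0.311
grasp_force: 59.0
```

```bash
python3 go.py .4815 .163 .20 1.571
```

```text
4.1 [ 0.4612 -0.249   0.0569] [3.141 0.    1.574] shift mm [ 411.9   21.5 -143.2] turn 0.1 w 0.311 F [-1.9  0.7  5.3] 59.0
```

Call:
{"fn": "servo_tool", "kwargs": {"motion": [[[0,0,-20],0],[[0,0,-60],0],[[0,0,-100],0],[[0,0,-140],0],[[40,2,-150],0],[[80,4,-150],0],[[120,6,-150],0],[[160,8,-150],0]]}}

```text
time_s: 4.77
ee_pos: [0.4682, -0.0873, 0.2063]
tool_rot: [3.141, -0.0, 1.573]
ft_force: [0.7, -0.0, -0.6]
gripper_width: 0.312
grasp_force: 59.2
```

Call:
{"fn": "servo_tool", "kwargs": {"motion": [[[40,2,0],0],[[80,4,0],0],[[120,6,0],0],[[160,8,0],0],[[200,10,0],0],[[230,12,0],0],[[245,13,0],0],[[245,13,0],0]]}}

```text
time_s: 5.43
ee_pos: [0.4804, 0.1591, 0.2057]
tool_rot: [-3.14, -0.001, 1.578]
ft_force: [0.4, 0.3, -1.2]
gripper_width: 0.309
grasp_force: 59.2
```

Call:
{"fn": "servo_tool", "kwargs": {"motion": [[[0,0,0],0],[[0,0,0],0]]}}

```text
time_s: 5.6
ee_pos: [0.4808, 0.1555, 0.206]
tool_rot: [-3.141, 0.0, 1.573]
ft_force: [0.5, -0.1, -0.1]
gripper_width: 0.309
grasp_force: 59.2
```

```bash
python3 go.py .4815 .163 .157 1.571
cat > held.py <<'E'
from h import *
from scipy.optimize import least_squares
s=robot.sense(); e=s['ee_pos']
for n in ['top','scene']:
    c=imaging.capture(n); W=pts(c); save(c,n+'_h.png')
    col=c['color'].astype(int); red=(col[...,0]>1.8*col[...,1])&(col[...,0]>40)
    d=np.hypot(W[...,0]-e[0],W[...,1]-e[1])
    zt=e[2]-.057+.035
    f=red&(d<.06)&(abs(W[...,2]-zt)<.012)
    p=W[f]; print(n,len(p),'z',np.round(np.percentile(p[:,2],[5,50,95]),4),'ee',np.round(e,4))
    A=np.c_[p[:,:2]-e[:2],np.ones(len(p))]; g=np.linalg.lstsq(A,p[:,2],rcond=None)[0]; print('plane slope deg',np.degrees(g[:2]).round(2),'z0',g[2].round(4))
    # rim outline: outermost points per angle
    q=p[:,:2]-e[:2]; a=(np.degrees(np.arctan2(q[:,1],q[:,0]))//10).astype(int)
    o=np.array([q[a==k][np.argmax(np.hypot(*q[a==k].T))] for k in np.unique(a)])
    r=least_squares(lambda t:np.hypot(o[:,0]-t[0],o[:,1]-t[1])-.0455,[0,0],loss='soft_l1',f_scale=.001)
    print('lid centre',np.round(r.x+e[:2],4),'off mm',np.round(r.x*1e3,1),'n',len(o))
E
python3 held.py
```

```text
5.6 [0.4808 0.1555 0.206 ] [-3.141  0.     1.573] shift mm [ 7.5  0.7 49. ] turn 0.1 w 0.309 F [ 0.5 -0.1 -0.1] 59.2
top 442 z [0.1819 0.1843 0.1868] ee [0.4808 0.1555 0.206 ]
plane slope deg [-0.05 -0.39] z0 0.1842
lid centre [0.481  0.1554] off mm [ 0.2 -0.1] n 13
scene 762 z [0.1814 0.1839 0.1863] ee [0.4808 0.1555 0.206 ]
plane slope deg [-0.63  0.35] z0 0.184
lid centre [0.4827 0.155 ] off mm [ 1.9 -0.5] n 28
```

Lid held level; move 8 mm sideways and go down to the mouth.

Call:
{"fn": "servo_tool", "kwargs": {"motion": [[[4,0,0],0],[[8,0,10],0],[[8,0,25],0],[[8,0,40],0],[[8,0,47],0],[[8,0,47],0],[[8,0,47],0]]}}

```text
time_s: 6.28
ee_pos: [0.4808, 0.1642, 0.1593]
tool_rot: [-3.141, 0.0, 1.573]
ft_force: [-0.2, 0.5, -0.5]
gripper_width: 0.309
grasp_force: 59.2
```

```bash
python3 go.py .4806 .1633 .127 1.571; python3 held.py; python3 -c "
import cv2
a=cv2.imread('pics/scene_h.png')[60:190,210:370];cv2.imwrite('pics/in1.png',cv2.resize(a,None,fx=4,fy=4))"
```

```text
6.28 [0.4808 0.1642 0.1593] [-3.141  0.     1.573] shift mm [-0.9 -0.2 32.3] turn 0.1 w 0.309 F [-0.2  0.5 -0.5] 59.2
top 401 z [0.1349 0.1376 0.1402] ee [0.4808 0.1642 0.1593]
plane slope deg [-0.64  0.65] z0 0.138
lid centre [0.481 0.164] off mm [ 0.2 -0.2] n 13
scene 710 z [0.1351 0.1377 0.1403] ee [0.4808 0.1642 0.1593]
plane slope deg [-0.8   0.24] z0 0.1379
lid centre [0.4835 0.1641] off mm [ 2.7 -0. ] n 27
```

View pics/in1.png

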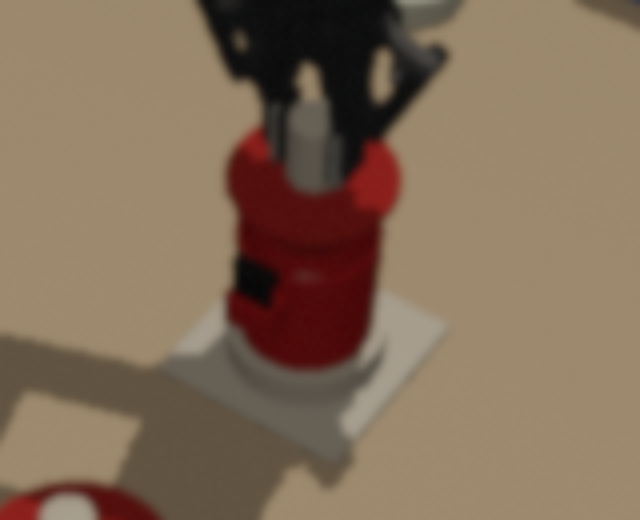

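The lid sits upright at crop pixel (315,190), centred above the tub mouth (310,260). I'll correct 1 mm and feel for entry.

Call:
{"fn": "servo_tool", "kwargs": {"motion": [[[-1,-0.3,3],0],[[-1,-0.3,6],0],[[-1,-0.3,9],0],[[-1,-0.3,12],0],[[-1,-0.3,12],0]]}}

```text
time_s: 6.8
ee_pos: [0.4803, 0.1631, 0.1466]
tool_rot: [-3.14, 0.0, 1.573]
ft_force: [-0.9, -0.2, -0.7]
gripper_width: 0.311
grasp_force: 59.2
```

```bash
python3 go.py .4806 .1633 .127 1.571
```

```text
6.8 [0.4803 0.1631 0.1466] [-3.14   0.     1.573] shift mm [ 0.2  0.4 19.6] turn 0.1 w 0.311 F [-0.9 -0.2 -0.7] 59.2
```

Call:
{"fn": "servo_tool", "kwargs": {"motion": [[[0,0,2],0],[[0,0,4],0],[[0,0,6],0],[[0,0,6],0]]}}

```text
time_s: 7.13
ee_pos: [0.4804, 0.1632, 0.1409]
tool_rot: [-3.141, 0.0, 1.574]
ft_force: [-0.2, 0.2, -0.8]
gripper_width: 0.313
grasp_force: 59.2
```

Call:
{"fn": "servo_tool", "kwargs": {"motion": [[[0,0,2],0],[[0,0,4],0],[[0,0,6],0],[[0,0,6],0]]}}

```text
time_s: 7.47
ee_pos: [0.4811, 0.1633, 0.1362]
tool_rot: [3.14, -0.0, 1.574]
ft_force: [0.9, -0.3, 2.6]
gripper_width: 0.309
grasp_force: 59.8
```

```bash
python3 go.py .4806 .1633 .127 1.571
```

```text
7.47 [0.4811 0.1633 0.1362] [ 3.14  -0.     1.574] shift mm [ 0.  -0.6  9.2] turn 0.1 w 0.309 F [ 0.9 -0.3  2.6] 59.8
```

Entering with little side force; pressing on in steps.

Call:
{"fn": "servo_tool", "kwargs": {"motion": [[[0,0,2],0],[[0,0,4],0],[[0,0,5],0],[[0,0,5],0]], "grip_force": 80}}

```text
time_s: 7.8
ee_pos: [0.4808, 0.1632, 0.1304]
tool_rot: [3.141, -0.0, 1.573]
ft_force: [0.6, 0.1, 0.3]
gripper_width: 0.307
grasp_force: 78.5
```

Call:
{"fn": "servo_tool", "kwargs": {"motion": [[[0,0,1],0],[[0,0,3],0],[[0,0,4],0],[[0,0,4],0]]}}

```text
time_s: 8.13
ee_pos: [0.4806, 0.1633, 0.1271]
tool_rot: [3.141, -0.0, 1.574]
ft_force: [-3.4, -0.6, 6.9]
gripper_width: 0.309
grasp_force: 81.2
```

Call:
{"fn": "servo_tool", "kwargs": {"motion": [[[0,0,1],0],[[0,0,1],0],[[0,0,1],0]]}}

```text
time_s: 8.38
ee_pos: [0.4808, 0.1633, 0.127]
tool_rot: [3.141, -0.0, 1.574]
ft_force: [-5.5, -1.8, 11.4]
gripper_width: 0.302
grasp_force: 82.0
```

```bash
python3 go.py .4806 .1633 .127 1.571; python3 held.py; python3 -c "
import cv2
a=cv2.imread('pics/scene_h.png')[60:190,210:370];b=cv2.imread('pics/top_h.png')[190:320,110:270];cv2.imwrite('pics/in2.png',cv2.resize(cv2.hconcat([a,b]),None,fx=2.5,fy=2.5))"
```

```text
8.38 [0.4808 0.1633 0.127 ] [ 3.141 -0.     1.574] shift mm [-0.  -0.2  0. ] turn 0.1 w 0.302 F [-5.5 -1.8 11.4] 82.0
top 324 z [0.0956 0.1051 0.1082] ee [0.4808 0.1633 0.127 ]
plane slope deg [-0.94 10.97] z0 0.1115
lid centre [0.4804 0.162 ] off mm [-0.4 -1.3] n 12
scene 677 z [0.1002 0.1048 0.1076] ee [0.4808 0.1633 0.127 ]
plane slope deg [-0.9   1.89] z0 0.1051
lid centre [0.4835 0.1622] off mm [ 2.7 -1.2] n 28
```

View pics/in2.png

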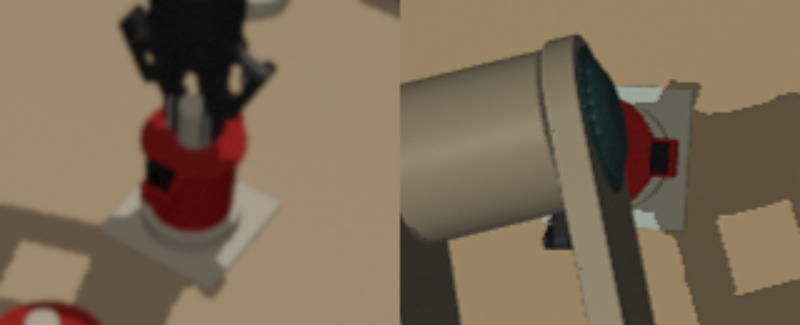

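The flange lies at the rim, with the near clip over it at crop pixel (160,175), and the flange top measures 0.105 m as it should when seated. Relax the push, then release and rise.

Call:
{"fn": "servo_tool", "kwargs": {"motion": [[[0,0,-1],0],[[0,0,-1],0],[[0,0,-1],0],[[0,0,-1],0],[[0,0,-1],0],[[0,0,-1],0],[[0,0,-1],0]], "claw": 80}}

```text
time_s: 9.07
ee_pos: [0.4805, 0.1632, 0.1263]
tool_rot: [-3.141, 0.0, 1.573]
ft_force: [-0.3, 0.1, 0.1]
gripper_width: 0.798
grasp_force: 0.0
```

Call:
{"fn": "servo_tool", "kwargs": {"motion": [[[0,0,-15],0],[[0,0,-40],0],[[0,0,-80],0],[[0,0,-120],0],[[-40,0,-120],0],[[-80,0,-120],0],[[-120,0,-120],0],[[-150,0,-120],0]]}}

```text
time_s: 9.73
ee_pos: [0.4807, 0.0109, 0.2467]
tool_rot: [3.141, 0.001, 1.573]
ft_force: [1.0, -0.8, 0.0]
gripper_width: 0.799
grasp_force: 0.0
```

```bash
python3 - <<'E'
from h import *
print(robot.sense()['ee_pos'],robot.sense()['ft_force'],robot.sense()['time_s'])
C=[]
for n in ['scene','top']:
    c=imaging.capture(n); W=pts(c); col=c['color'].astype(int)
    d=np.hypot(W[...,0]-.4812,W[...,1]-.163); red=(col[...,0]>1.8*col[...,1])
    p=W[red&(d<.042)&(d>.018)&(W[...,2]>.09)]
    g=np.linalg.lstsq(np.c_[p[:,:2]-[.4812,.163],np.ones(len(p))],p[:,2],rcond=None)[0]
    print(n,len(p),'slope',np.degrees(g[:2]).round(2),'z0',g[2].round(4))
    k=W[(d<.02)&(W[...,2]>.138)]; print('knob',len(k),np.nanmedian(k,0).round(4))
    C.append(c['color'][60:190,210:370,::-1] if n=='scene' else c['color'][190:320,110:270,::-1])
    for x,y in [(.4705,-.046),(.6534,-.06),(.6077,-.2306)]:
        q=W[(np.hypot(W[...,0]-x,W[...,1]-y)<.012)]; print(np.nanmedian(q[:,2]).round(4),end=' ')
cv2.imwrite('pics/end.png',cv2.resize(cv2.hconcat(C),None,fx=2.5,fy=2.5))
E
```

```text
[0.48070261 0.01086191 0.24670107] [ 0.96862314 -0.78373182  0.004437  ] 9.7333
scene 553 slope [-1.29  1.52] z0 0.1047
knob 125 [0.4833 0.1627 0.1442]
0.0772 0.0742 0.0744 top 711 slope [-0.33 -0.05] z0 0.1053
knob 180 [0.4811 0.1625 0.1451]
0.5581 0.0752 0.0754
```

View pics/end.png

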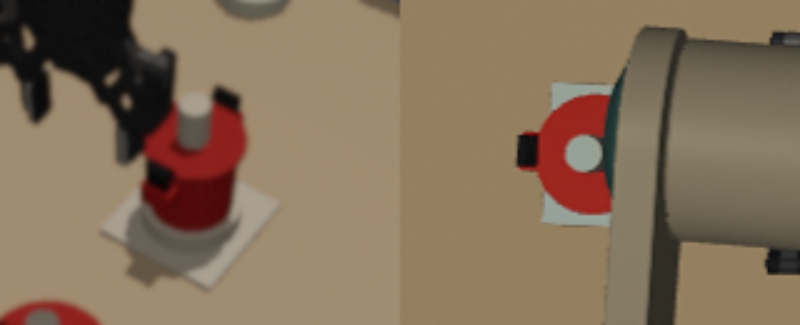

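Seated at the right height. I'll move the arm clear and check that both clips overlap the flange.

Call:
{"fn": "servo_tool", "kwargs": {"motion": [[[-40,0,-20],0],[[-80,0,-20],0],[[-120,0,-20],0],[[-160,0,-20],0],[[-180,0,-20],0],[[-180,0,-20],0],[[-180,0,-20],0]]}}

```text
time_s: 10.42
ee_pos: [0.4815, -0.1671, 0.2661]
tool_rot: [-3.141, -0.001, 1.572]
ft_force: [-0.1, 1.3, -0.3]
gripper_width: 0.802
grasp_force: 0.0
```

```bash
python3 - <<'E'
from h import *
C=[]
for n in ['scene','top']:
    c=imaging.capture(n); W=pts(c)
    d=np.hypot(W[...,0]-.4812,W[...,1]-.163)
    k=(W[...,2]>.106)&(W[...,2]<.125)&(d<.075)&(d>.03)&(c['color'].max(-1)<60)
    for sg in (1,-1):
        z=W[k&(sg*(W[...,1]-.162)>0)]; print(n,sg,len(z),np.round([z.min(0),z.max(0)],4).tolist())
    for x,y in [(.4705,-.046),(.6534,-.06),(.6077,-.2306)]:
        print(np.nanmedian(W[(np.hypot(W[...,0]-x,W[...,1]-y)<.012)][:,2]).round(4),end=' ')
    C.append(cv2.resize(c['color'][90:160,240:330,::-1] if n=='scene' else c['color'][215:285,145:235,::-1],None,fx=4.4,fy=4.4,interpolation=cv2.INTER_CUBIC))
cv2.imwrite('pics/end2.png',cv2.hconcat(C))
E
```

```text
scene 1 50 [[0.4737, 0.2055, 0.1062], [0.496, 0.2146, 0.12]]
scene -1 47 [[0.4705, 0.1064, 0.106], [0.4916, 0.1133, 0.1175]]
0.0732 0.0738 0.0743 top 1 95 [[0.4714, 0.2063, 0.1062], [0.4941, 0.2196, 0.1204]]
top -1 82 [[0.4671, 0.1067, 0.1064], [0.4899, 0.1197, 0.1218]]
0.0751 0.0752 0.0756
```

View pics/end2.png

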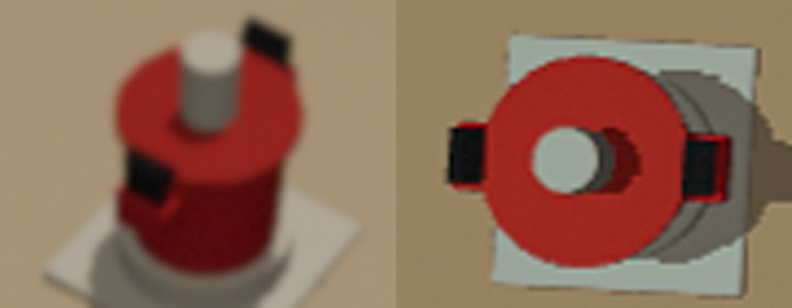

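Both clips, at (148,178) and (268,42) in the left crop, are back at 43 mm from the axis over the 46 mm radius flange. The lid is level and the other lids are still standing.

```bash
python3 -c "
from bench import robot
print(robot.hand_in())"
```

```text
the job is handed in; nothing more can be done
None
```

The red tub is closed with lid_b, which sits flat on the rim with both clips snapped over its edge; the other two red lids and the purple one were left standing, and the job was handed in at about 10.5 s.

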